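Deal two wooden stoppers from the drum feeder into a tray

TASK

Put the long low metal tray under the spout of the drum feeder and let go of it, so that stoppers rolling out will fall into it. Then turn the drum slowly anticlockwise by the bar on its top until exactly two of the round wooden stoppers have dropped into the tray, one after the other; the rest must stay in the drum. Leave the tray standing under the spout, and do not shift the tall square caddy or the amber jar.

Things in the scene. Friction and masses are not known exactly. Their poses are not given: they have to be found in the camera images.
- tray: Plain metal open tray, 150 mm long (its x), 66 mm wide (y), 40 mm high, walls 3 mm, about 0.2 kg. Origin: centre of its underside; both ends alike. Grip it from above across its width, best 25 mm from the middle towards the end that will lie away from the feeder, so that the gripper clears the spout.
- spout (a point): Bottom centre of the spout's lip on the drum feeder (fixed), 62 mm up, 130 mm from the drum's axis; x points level outwards along the spout. Spout 46 mm wide; lowest metal 58 mm up, highest near the lip 95 mm; foot within 85 mm of the axis. Stoppers land 30 to 70 mm beyond the lip: set the tray lengthwise along x, its middle on this line about 55 mm beyond the lip.
- handle (a point): Point on the drum's vertical axis, 146 mm above the table, in the black grip bar on top of the drum: bar 60 mm long (this point's x), 14 mm thick (y), reaching from 122 to 158 mm above the table. The rest of the feeder is lower than 119 mm; its round housing is 166 mm across. The point turns with the drum.
- rotor (a joint): Turn of the drum, rad, growing anticlockwise from above; starts near 0, no way back, 0.2 N m at slow speed, stays where left. Nine pockets 0.70 rad apart, stoppers in five; those of stoppers 1, 2, 3 face the spout at 0.44, 1.13, 1.83. Each rolls out by itself just before its pocket faces the spout (from 0.25 rad before), if turned at about 0.5 rad/s, well under 2. Stop near 1.33.
- stopper_1: Round wooden stopper (ball), 30 mm across, 11 g, the first in line for the spout. Origin at its centre.
- stopper_2: Like stopper 1, the second in line. Origin at its centre.
- stopper_3: Like stopper 1, the third in line, to stay in the drum (two more lie behind it). Origin at its centre.
- caddy: Bystander: tall square open metal caddy 64 x 64 x 90 mm, too tall for the spout; it and the tray may have changed places. Origin at the centre of its underside.
- jar: Bystander: amber glass jar with black lid, 68 mm across, 85 mm high, on the left beside the feeder. Origin at the centre of its underside.

How it is judged:
On the way, in this order (a step that is already met when the one before it is completed fails the run):
1. the tray stands on the table under the spout, let go, all stoppers still in the drum (x of spout in the frame of tray between -0.075 and 0.075 m and y of spout in the frame of tray between -0.022 and 0.022 m and height (world z) of tray below 0.006 m and angle between tray's own z axis and vertical below 0.105 rad and contact force between the fingers and tray below 0.5 N and horizontal distance between each of stopper_1, stopper_2, stopper_3 and handle below 0.08 m and height (world z) of each of stopper_1, stopper_2, stopper_3 above 0.09 m), for 0.2 s.
2. the first stopper lies in the tray while the second is still in the drum (x of stopper_1 in the frame of tray between -0.075 and 0.075 m and y of stopper_1 in the frame of tray between -0.033 and 0.033 m and z of stopper_1 in the frame of tray below 0.04 m and horizontal distance between stopper_2 and handle below 0.08 m and height (world z) of stopper_2 above 0.09 m), for 0.3 s.
At the end, for the whole second after the job is handed in: Stoppers 1 and 2 lie in the tray, stopper 3 (and those behind it) is still in the drum, the tray stands at rest and upright (within 6 degrees) on the table with the spout's lip above it (within 75 mm of its middle lengthwise, 22 mm sideways), and the drum is at rest (x of spout in the frame of tray between -0.075 and 0.075 m and y of spout in the frame of tray between -0.022 and 0.022 m and height (world z) of tray below 0.006 m and angle between tray's own z axis and vertical below 0.105 rad and x of stopper_1 in the frame of tray between -0.075 and 0.075 m and y of stopper_1 in the frame of tray between -0.033 and 0.033 m and z of each of stopper_1, stopper_2 in the frame of tray below 0.04 m and x of stopper_2 in the frame of tray between -0.075 and 0.075 m and y of stopper_2 in the frame of tray between -0.033 and 0.033 m and horizontal distance between stopper_3 and handle below 0.08 m and height (world z) of stopper_3 above 0.09 m and linear speed of tray below 0.05 m/s and velocity of joint rotor below 0.1 rad/s); the robot touches nothing.
It fails at once if the caddy is shifted by more than 30 mm (distance of caddy from where it was at the start of the episode above 0.03 m).
It fails at once if the jar is shifted by more than 30 mm (distance of jar from where it was at the start of the episode above 0.03 m).
It also fails if it takes over 54 s, if anything falls off the work surface, if the arm or the gripper's body presses on something with over 40 N, if the wrist force passes 120 N, or if a joint passes its speed limit or range.

ROBOT

A 6-joint arm with a two-finger parallel gripper is mounted at the origin on the work surface. World frame = base frame: x ahead of the robot, y to its left, z up, the work surface at z = 0. Lengths are in m, angles in rad, forces in N, time in s.
With the tool pointing down it reaches from about 0.35 to 0.775 m from the base axis. Payload 7.3 kg.
Tool frame: the origin (TCP) lies between the finger pads; the fingertips stand 8 mm ahead of it and the grasp point (between the pads) lies 11 mm behind it (robot.nose_length is the distance from the TCP to the fingertips, in m); z points along the fingers, y is the line along which they close (so a half turn about z gives the same grasp; the last joint's range is limited). The gripper opens to 92 mm and grips with 3 to 60 N. Pads are 19 mm wide; open, the fingers measure 130 mm over their backs; the gripper's body (75 mm by 190 mm) begins 47 mm behind the grasp point.
Start: joints at [1.028, 0.342, 1.524, -0, 1.275, -0.146], TCP at [0.203, 0.484, 0.235] pointing down, gripper open.
Joint ranges: [-2.53, 2.53], [-0.77, 2.02], [0.04, 2.7], [-1, 4.14], [0.28, 2.66], [-3.11, 3.11]. Speed limits (rad/s): [2.57, 2.57, 3.14, 3.14, 3.14, 3.14].

INTERFACE

Orientations are given as [roll, pitch, yaw] about the fixed x, y, z axes, in that order (R = Rz(yaw) Ry(pitch) Rx(roll)).
In Python, from cell import robot gives the robot as it stands. The module is installed in compiled form; this text tells all that it offers.
- The arm moves only by the shell command python3 -m jog 'ROWS' [FORCE]. ROWS is JSON, a list that holds one entry, the list of rows, each a list of 5 numbers: the gripper's target within -1 to 1 (fully open at 1, half-way at 0, shut at -1), then the shift along the tool's x, y, z in m, then the turn about the tool's z in rad. A call has 1 to 5 rows; each row is the pose to reach, as a shift and turn from the pose commanded when the call began, along the tool's axes at that moment; what a row does not reach only later rows make up. A row lasts 1/12 s, in which the tool goes at most 41.7 mm and 7.16 degrees, less where a joint would pass 70% of its speed; a pose out of reach is approached as far as the arm can. A call with a gripper value outside its range is refused whole. The fingers move at their own pace and stop on an object; FORCE is the grip in N (left out, the last holds). Time passes only in rows, so rows that repeat a pose let the fingers close. It gives the time, the measured TCP pose, the force, the opening and the grip force at its end, in the units of the state.
- robot.observe(): the state, without advancing time (a new reading comes with each control period).
- robot.read_camera(name): name is "side" or "top" or "wrist"; returns the picture (420x560x3 uint8, red, green, blue); there is no depth.
- robot.camera_model(name): a dict with "camera_matrix" (3x3 intrinsics, pixels), "dist_coeffs" ([k1, k2, p1, p2, k3] as OpenCV has them; the pictures are not rectified), "position" and "attitude" of the camera in the world; the wrist camera has in their place "mount" (4x4, takes a point from camera to tool coordinates, whose origin is the TCP and whose axes are the flange's). Camera axes: x right, y down, z forward; pixel columns grow to the right and rows downward; lengths in m; the calibration is good to about 2 mm. A picture is of the moment at which its call begins: read the wrist's pose just before it. camera_model takes no time and is no camera call.
- robot.hand_in(): hands the job in; it is judged then, once.
The state is a dict: "time": time; "qpos": joint angles; "qvel": joint speeds; "joint_efforts": joint torques, N m; "tool_pos": TCP position; "tool_rot": TCP orientation; "contact_force": force on the tool from outside, world axes, zero at the start; "torque": the same for the moment, N m; "opening": finger opening in m; "grip_force": force on a finger pad.
Only numpy, scipy, OpenCV 4.12 (cv2) and the standard library are available. Lean on these libraries where they do the work, as an engineer would, in place of code of your own. Each camera call takes 0.05 s, during which the arm holds its last target. There are 200 camera calls.

## Working session

There is one attempt and no reset: what is moved stays moved. The work goes in short steps, Python scripts to look and compute and a shell command to move; the robot and the scene stay as the last step left them, time stands still between calls to the robot, and variables do not carry over. Pictures are saved under pics/ and viewed, at most 10 in all, crops included, and the job is handed in when it is done.

```bash
mkdir -p pics
python3 - <<'E'
from cell import robot
import cv2,numpy as np
s=robot.observe();print(s)
for n in("top","side"):
    cv2.imwrite(f"pics/{n}0.png",robot.read_camera(n)[:,:,::-1]); print(n,robot.camera_model(n))
print(robot.camera_model("wrist"))
E
```

```text
{'time': 0.0, 'qpos': array([ 1.02799751e+00,  3.42709020e-01,  1.52503206e+00, -2.84581013e-05,
        1.27537813e+00, -1.46007158e-01]), 'qvel': array([ 0.00037614,  0.00029668, -0.00218716, -0.00114915,  0.00105136,
       -0.00163229]), 'joint_efforts': array([ 2.70572364e-04, -4.31245279e+01, -2.44220781e+01,  7.16474955e-02,
        5.59645495e-02, -1.53433466e-04]), 'tool_pos': array([0.20267552, 0.48387042, 0.23404681]), 'tool_rot': array([-3.14007837e+00, -1.95174809e-04,  2.74480916e+00]), 'contact_force': array([ 0.30741883, -0.06009891, -0.04070631]), 'torque': array([-0.00021754,  0.00614016, -0.01142828]), 'grip_force': 0.0, 'opening': 0.0917050257418002}
top {'camera_matrix': array([[458.89830303,   0.        , 274.85863883],
       [  0.        , 458.89830303, 204.72252579],
       [  0.        ,   0.        ,   1.        ]]), 'dist_coeffs': array([0.03402202, 0.        , 0.        , 0.        , 0.        ]), 'position': array([0.46751837, 0.0159395 , 1.09307431]), 'attitude': array([-3.05208143, -0.00338697, -1.57163825])}
side {'camera_matrix': array([[402.18756402
[... 251 characters left out ...]
102, -0.66876209,  0.85791401]), 'attitude': array([-2.33619715, -0.00889263, -0.50314016])}
{'camera_matrix': array([[314.78174265,   0.        , 278.22356442],
       [  0.        , 314.78174265, 205.09950652],
       [  0.        ,   0.        ,   1.        ]]), 'dist_coeffs': array([-0.0618755,  0.       ,  0.       ,  0.       ,  0.       ]), 'mount': array([[-5.41276496e-04, -9.58335527e-01, -2.85644401e-01,
         7.78358005e-02],
       [ 9.99999722e-01, -3.72007242e-04, -6.46848279e-04,
        -1.82648599e-04],
       [ 5.13635900e-04, -2.85644672e-01,  9.58335462e-01,
        -1.50417253e-01],
       [ 0.00000000e+00,  0.00000000e+00,  0.00000000e+00,
         1.00000000e+00]])}
```

View pics/top0.png

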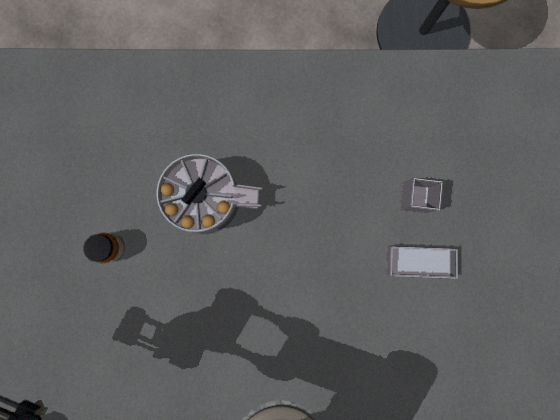

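View pics/side0.png

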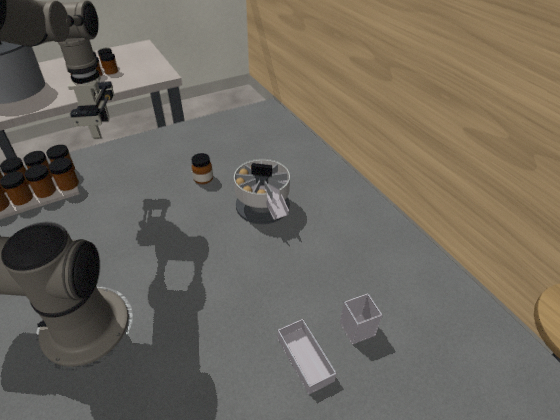

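The top view shows the tray at about (425,262), the caddy at (427,194), the feeder centred near (196,192) with its spout lip at (262,197), and the jar at (100,248). Next I enlarge the feeder and run the masks.

```bash
cat > h.py <<'E'
import cv2,numpy as np
from scipy.spatial.transform import Rotation as R
from cell import robot
def cam(n,s=None):
    m=robot.camera_model(n)
    if n=="wrist":
        T=np.eye(4);T[:3,:3]=R.from_euler("xyz",s["tool_rot"]).as_matrix();T[:3,3]=s["tool_pos"];T=T@m["mount"]
        return m["camera_matrix"],m["dist_coeffs"],T[:3,:3],T[:3,3]
    return m["camera_matrix"],m["dist_coeffs"],R.from_euler("xyz",m["attitude"]).as_matrix(),np.array(m["position"])
def plane(c,px,z):
    K,D,Rm,p=c
    u=cv2.undistortPoints(np.array(px,float).reshape(-1,1,2),K,D)[:,0]
    d=np.c_[u,np.ones(len(u))]@Rm.T
    return p+d*((z-p[2])/d[:,2])[:,None]
def proj(c,P):
    K,D,Rm,p=c
    rv=cv2.Rodrigues(Rm.T)[0]
    return cv2.projectPoints(np.array(P,float).reshape(-1,1,3),rv,-Rm.T@p,K,D)[0][:,0]
E
python3 - <<'E'
from h import *
im=cv2.imread("pics/top0.png");c=cam("top")
a=cv2.resize(im[145:245,145:280],None,fx=4,fy=4,interpolation=cv2.INTER_CUBIC)
b=cv2.resize(im[165:295,380:470],(360,400)[0:2] if 0 else (277,400),interpolation=cv2.INTER_CUBIC)
cv2.imwrite("pics/crop.png",np.hstack([a[:, :520],b]))
g=im.max(2)
def blob(x0,y0,x1,y1,t=110):
    m=np.zeros_like(g);m[y0:y1,x0:x1]=(g[y0:y1,x0:x1]>t)
    m=cv2.morphologyEx(m,cv2.MORPH_CLOSE,np.ones((9,9)))
    return max(cv2.findContours(m,cv2.RETR_EXTERNAL,cv2.CHAIN_APPROX_NONE)[0],key=cv2.contourArea)
t=blob(375,230,475,295)
w=plane(c,t[:,0],0.04)
r=cv2.minAreaRect(w[:,:2].astype(np.float32)*1000);print("tray",r)
k=blob(395,165,455,222);print("caddy",cv2.minAreaRect(plane(c,k[:,0],.09)[:,:2].astype(np.float32)*1000))
f=g[145:245,145:280]
m=((im.max(2)<45)).astype(np.uint8);m2=np.zeros_like(m);m2[170:212,178:214]=m[170:212,178:214]
b=max(cv2.findContours(m2,0,1)[0],key=cv2.contourArea)
print("bar",cv2.minAreaRect(plane(c,b[:,0],.158)[:,:2].astype(np.float32)*1000))
h=blob(145,140,285,245,120)
print("housing+spout bbox px",cv2.boundingRect(h))
hp=plane(c,h[:,0],.115);hp2=hp[hp[:,1]>0.13] 
print(hp[:,:2].min(0),hp[:,:2].max(0))
print("spout tip pts",plane(c,[[262,186],[258,208]],.09))
E
```

```text
tray ((430.9129333496094, -325.08648681640625), (151.515380859375, 67.07327270507812), 88.02017974853516)
caddy ((581.6068115234375, -319.1003112792969), (64.79180908203125, 64.80001068115234), 82.7593002319336)
bar ((574.7125854492188, 172.401123046875), (37.374324798583984, 57.067665100097656), 52.16652297973633)
housing+spout bbox px (156, 154, 105, 78)
[0.49930598 0.04434368] [0.66525166 0.26679879]
spout tip pts [[0.59895657 0.04075021 0.09      ]
 [0.55034698 0.04944099 0.09      ]]
```

View pics/crop.png

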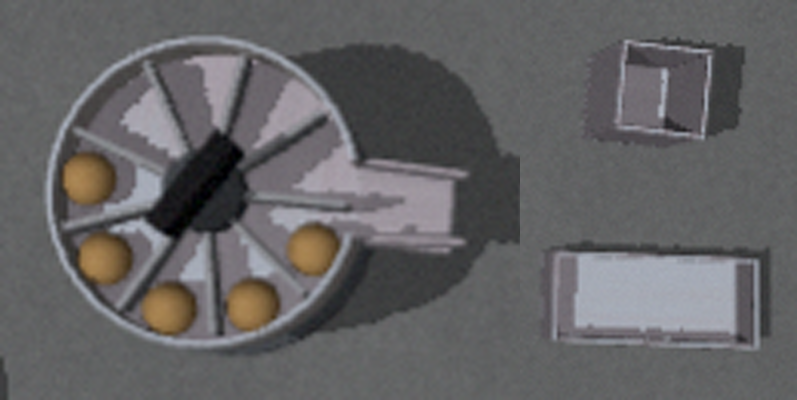

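The crop shows the spout's wall tips at top-image (261.7,188) and (261.5,205.7), the housing rim centred near (196,193), and the bar corners at crop (218,128), (245,157), (180,235) and (150,208). Tray and caddy are separated by about 80 mm clear.

Run:
```python
from h import *
c=cam("top")
f=lambda P:(np.array(P,float)-1.5)/4+145
rim=f([[46,192],[200,36],[100,72],[310,75],[352,150],[75,280],[130,330],[202,350],[290,325]])
w=plane(c,rim,.117)[:,:2]
A=np.c_[2*w,np.ones(len(w))];s=np.linalg.lstsq(A,(w**2).sum(1),rcond=None)[0]
print("centre",s[:2],"r",np.sqrt(s[2]+s[:2]@s[:2]))
t=plane(c,f([[467,172],[466,243]]),.093)[:,:2];mid=t.mean(0);print("tips",t,"mid",mid)
d=mid-s[:2];print("len",np.linalg.norm(d),"dir",np.arctan2(d[1],d[0]))
n=t[0]-t[1];print("perp",np.arctan2(n[1],n[0])-np.pi/2,np.linalg.norm(n))
b=plane(c,f([[218,128],[245,157],[180,235],[150,208]]),.158)[:,:2];print("bar ctr",b.mean(0));v=b[0]+b[1]-b[2]-b[3];print("bar yaw",np.arctan2(v[1],v[0]))
print("jar",plane(c,[[100,248]],.085))
```

```text
centre [0.58171948 0.18210993] r 0.08398982902353216
tips [[0.59496988 0.04204198]
 [0.55585687 0.04252038]] mid [0.57541338 0.04228118]
len 0.13997088152447712 dir -1.615864571369226
perp -1.5830268193653152 0.039115937638938295
bar ctr [0.58159573 0.17787545]
bar yaw -0.6864357640833206
jar [[0.46377248 0.39251344 0.085     ]]
```

```bash
python3 -m jog '[[[1,-0.02,-0.014,-0.004,0],[1,-0.05,-0.034,-0.008,0],[1,-0.08,-0.055,-0.012,0],[1,-0.11,-0.076,-0.016,0],[1,-0.14,-0.097,-0.02,0]]]' 
python3 -m jog '[[[1,-0.03,-0.021,-0.004,0],[1,-0.06,-0.042,-0.008,0],[1,-0.09,-0.063,-0.012,0],[1,-0.12,-0.083,-0.016,0],[1,-0.15,-0.104,-0.02,0]]]'
python3 -m jog '[[[1,-0.03,-0.021,-0.004,0.12],[1,-0.06,-0.042,-0.008,0.24],[1,-0.076,-0.053,-0.01,0.36],[1,-0.086,-0.058,-0.01,0.48],[1,-0.086,-0.058,-0.01,0.6]]]'
python3 - <<'E'
from h import *
s=robot.observe();print(s["time"],s["tool_pos"],s["tool_rot"],s["qpos"])
E
```

```text
time: 0.52
tool_pos: [0.2948, 0.3391, 0.2546]
tool_rot: [-3.141, -0.0, 2.746]
contact_force: [0.5, 0.6, 0.5]
opening: 0.0919
grip_force: 0.0
time: 0.93
tool_pos: [0.3931, 0.1851, 0.2748]
tool_rot: [3.142, -0.0, 2.745]
contact_force: [0.8, 1.9, -0.1]
opening: 0.0919
grip_force: 0.0
time: 1.35
tool_pos: [0.4508, 0.0979, 0.2843]
tool_rot: [-3.141, 0.0, 2.136]
contact_force: [-0.2, 1.0, -0.8]
opening: 0.092
grip_force: 0.0
1.35 [0.45079871 0.09790905 0.28432701] [-3.14114185e+00  3.51021498e-04  2.13573817e+00] [ 4.78460867e-02  1.86610011e-01  1.59776739e+00 -5.40237238e-04
  1.35743362e+00 -5.16981229e-01]
```

```bash
python3 -m jog '[[[1,-0.02,-0.014,0.006,0],[1,-0.05,-0.035,0.015,0],[1,-0.08,-0.056,0.024,0],[1,-0.11,-0.078,0.033,0],[1,-0.14,-0.099,0.042,0]]]' 
python3 -m jog '[[[1,-0.03,-0.021,0.01,0],[1,-0.06,-0.042,0.02,0],[1,-0.09,-0.063,0.03,0],[1,-0.12,-0.085,0.04,0],[1,-0.15,-0.106,0.05,0]]]'
python3 -m jog '[[[1,-0.03,-0.021,0.01,0.12],[1,-0.055,-0.038,0.018,0.24],[1,-0.076,-0.054,0.025,0.36],[1,-0.076,-0.054,0.028,0.48],[1,-0.076,-0.054,0.028,0.6]]]'
python3 - <<'E'
from h import *
s=robot.observe();im=robot.read_camera("wrist")[:,:,::-1];print(s["time"],s["tool_pos"],s["tool_rot"],s["qpos"])
cv2.imwrite("pics/w1.png",im)
E
```

```text
time: 1.77
tool_pos: [0.4418, -0.0727, 0.2421]
tool_rot: [-3.141, -0.0, 2.145]
contact_force: [0.5, -0.4, -0.1]
opening: 0.0921
grip_force: 0.0
time: 2.18
tool_pos: [0.4342, -0.2565, 0.1919]
tool_rot: [-3.142, -0.001, 2.145]
contact_force: [1.1, 0.9, -0.5]
opening: 0.0915
grip_force: 0.0
time: 2.6
tool_pos: [0.4298, -0.3491, 0.1629]
tool_rot: [-3.14, -0.002, 1.536]
contact_force: [0.2, 0.2, 0.3]
opening: 0.0921
grip_force: 0.0
2.6 [ 0.42975517 -0.34911953  0.16286812] [-3.13951503e+00 -2.13492805e-03  1.53617212e+00] [-8.20683783e-01  4.61365638e-01  1.54779125e+00  4.25114193e-05
  1.13541452e+00 -7.86079780e-01]
```

View pics/w1.png

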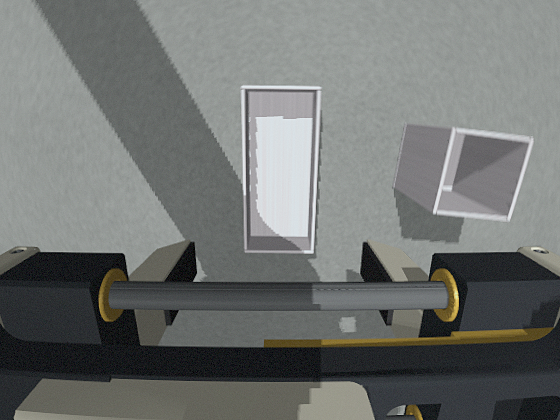

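The wrist view shows the whole tray, with rim corners at (242,86), (321,87), (314,253) and (246,252), lying between the fingers.

Run:
```python
from h import *
s=robot.observe();c=cam("wrist",s)
w=plane(c,[[242,86],[321,87],[314,253],[246,252]],.04)[:,:2]
print(w,w.mean(0));v=w[0]+w[1]-w[2]-w[3];print(np.arctan2(v[1],v[0]),np.linalg.norm(v)/2,s["tool_pos"],s["tool_rot"])
```

```text
[[ 0.40344558 -0.24918859]
 [ 0.46844167 -0.25265235]
 [ 0.46111505 -0.4016257 ]
 [ 0.3964253  -0.39798631]] [ 0.4323569  -0.32536324]
1.5226525644549147 0.1490582434762818 [ 0.43008354 -0.34845153  0.16339023] [-3.14000687e+00 -1.87186096e-03  1.52992665e+00]
```

```bash
python3 -m jog '[[[1,-0.001,0.001,0.035,0],[1,-0.001,0.001,0.07,0],[1,-0.001,0.001,0.105,0],[1,-0.001,0.001,0.13,0],[1,-0.001,0.001,0.145,0]]]' 20
python3 -m jog '[[[1,0,0,0,0],[-0.5,0,0,0,0],[-0.5,0,0,0,0],[-0.5,0,0,0,0],[-0.5,0,0,0,0]]]' 20
python3 -m jog '[[[-0.5,0,0,0,0],[-0.5,0,0,0,0],[-0.5,0,0,0,0],[-0.5,0,0,-0.005,0],[-0.5,0,0,-0.02,0]]]'
```

```text
time: 3.07
tool_pos: [0.4305, -0.3473, 0.0165]
tool_rot: [-3.138, -0.004, 1.548]
contact_force: [-1.2, 1.3, 0.3]
opening: 0.0919
grip_force: 0.0
time: 3.48
tool_pos: [0.4324, -0.3495, 0.0211]
tool_rot: [3.14, 0.002, 1.545]
contact_force: [-2.4, -1.0, 0.6]
opening: 0.0697
grip_force: 0.3
time: 3.9
tool_pos: [0.4308, -0.3478, 0.0384]
tool_rot: [-3.139, -0.003, 1.545]
contact_force: [0.0, -0.8, -0.9]
opening: 0.0657
grip_force: 20.0
```

```bash
python3 -m jog '[[[-0.5,0,0,-0.03,0],[-0.5,0,0,-0.06,0],[-0.5,0.03,0,-0.07,0],[-0.5,0.065,0,-0.07,0],[-0.5,0.1,0,-0.07,0]]]' 20
python3 -m jog '[[[-0.5,0.028,0.02,0,0],[-0.5,0.055,0.04,0,0],[-0.5,0.082,0.06,0,0],[-0.5,0.109,0.08,0,0],[-0.5,0.136,0.1,0,0]]]'
python3 -m jog '[[[-0.5,0.02,0.018,0,0],[-0.5,0.043,0.035,0,0],[-0.5,0.043,0.035,0,0],[-0.5,0.043,0.035,0,0],[-0.5,0.043,0.035,0,0]]]'
python3 - <<'E'
from h import *
s=robot.observe();im=robot.read_camera("wrist")[:,:,::-1];t=robot.read_camera("top")[:,:,::-1];print(s["time"],s["tool_pos"],s["tool_rot"],s["qpos"])
cv2.imwrite("pics/w2.png",im);cv2.imwrite("pics/t2.png",t)
E
```

```text
time: 4.32
tool_pos: [0.4345, -0.2485, 0.1108]
tool_rot: [3.14, 0.001, 1.543]
contact_force: [0.6, 0.9, -2.1]
opening: 0.0659
grip_force: 20.0
time: 4.73
tool_pos: [0.5385, -0.114, 0.11]
tool_rot: [-3.142, -0.0, 1.545]
contact_force: [0.3, -0.6, -2.5]
opening: 0.0658
grip_force: 20.0
time: 5.15
tool_pos: [0.5733, -0.0737, 0.1095]
tool_rot: [-3.14, 0.0, 1.545]
contact_force: [0.3, -0.7, -1.6]
opening: 0.0659
grip_force: 20.0
5.15 [ 0.57331296 -0.07366804  0.10949135] [-3.14042001e+00  8.27847658e-06  1.54535668e+00] [-2.60204836e-01  5.60886689e-01  1.53974131e+00 -3.25229530e-04
  1.04210322e+00 -2.34600978e-01]
```

View pics/w2.png

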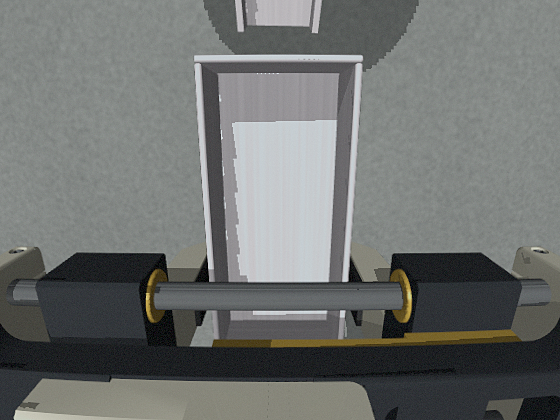

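The spout's wall tips show at (240,31) and (317,33), its floor edge near row 25, and the held tray's far rim at (196,58)–(362,58).

Run:
```python
from h import *
s=robot.observe();c=cam("wrist",s)
for z in(.064,.08,.093):
    w=plane(c,[[240,31],[317,33],[249,25],[311,26]],z)[:,:2];print(z,w.round(4).tolist(),w[:2].mean(0),w[2:].mean(0),np.linalg.norm(w[0]-w[1]))
w=plane(c,[[195,58],[363,58]],.13)[:,:2];print(w,w.mean(0),w[1]-w[0])
```

```text
0.064 [[0.5543, 0.0482], [0.598, 0.0459], [0.5596, 0.0512], [0.5946, 0.0497]] [0.57616899 0.04706078] [0.57710503 0.05043101] 0.04377806554070657
0.08 [[0.556, 0.0445], [0.5962, 0.0424], [0.5609, 0.0473], [0.593, 0.0459]] [0.576091   0.04347461] [0.57695068 0.04656987] 0.040206370360828546
0.093 [[0.5574, 0.0415], [0.5947, 0.0396], [0.5619, 0.0441], [0.5918, 0.0428]] [0.57602764 0.04056084] [0.57682527 0.0434327 ] 0.03730436802717767
[[0.54346208 0.02411192]
 [0.60808021 0.02231451]] [0.57577115 0.02321322] [ 0.06461813 -0.00179742]
```

```bash
python3 -m jog '[[[-0.5,0,0,0.025,0],[-0.5,0,0,0.05,0],[-0.5,0,0,0.07,0],[-0.5,0,0,0.083,0],[-0.5,0,0,0.083,0]]]' 20
python3 -m jog '[[[-0.5,0.012,0,0,0],[-0.5,0.025,0,0,0],[-0.5,0.037,0,0,0],[-0.5,0.047,0,0,0],[-0.5,0.047,0,0,0]]]'
python3 -m jog '[[[-0.5,0,0,0.003,0],[-0.5,0,0,0.006,0],[-0.5,0,0,0.007,0],[-0.5,0,0,0.007,0],[-0.5,0,0,0.007,0]]]'
```

```text
time: 5.67
tool_pos: [0.5715, -0.0742, 0.0239]
tool_rot: [-3.136, -0.001, 1.543]
contact_force: [-0.2, -0.4, -2.6]
opening: 0.0659
grip_force: 20.0
time: 6.08
tool_pos: [0.5755, -0.0238, 0.0276]
tool_rot: [3.14, -0.0, 1.548]
contact_force: [1.1, -0.1, -2.1]
opening: 0.0656
grip_force: 20.0
time: 6.5
tool_pos: [0.5756, -0.0266, 0.0207]
tool_rot: [3.14, -0.0, 1.544]
contact_force: [-1.1, 2.9, 7.5]
opening: 0.0658
grip_force: 20.0
```

```bash
python3 -m jog '[[[0,0,0,0,0],[1,0,0,0,0],[1,0,0,0,0],[1,0,0,0,0],[1,0,0,0,0]]]'
python3 -m jog '[[[1,0,0,-0.015,0],[1,0,0,-0.04,0],[1,0,0,-0.075,0],[1,0,0,-0.11,0],[1,-0.01,0,-0.15,0]]]'
python3 -m jog '[[[1,-0.02,0,-0.035,0],[1,-0.03,0,-0.07,0],[1,-0.03,0,-0.08,0],[1,-0.03,0,-0.08,0],[1,-0.03,0,-0.08,0]]]'
python3 - <<'E'
from h import *
s=robot.observe();im=robot.read_camera("wrist")[:,:,::-1];t=robot.read_camera("top")[:,:,::-1];print(s["time"],s["tool_pos"],s["tool_rot"],s["qpos"])
cv2.imwrite("pics/w3.png",im);cv2.imwrite("pics/t3.png",t)
E
```

```text
time: 6.92
tool_pos: [0.5752, -0.0269, 0.0195]
tool_rot: [-3.141, -0.0, 1.544]
contact_force: [0.3, -0.0, -0.2]
opening: 0.0881
grip_force: 0.0
time: 7.33
tool_pos: [0.574, -0.0354, 0.1701]
tool_rot: [-3.139, -0.001, 1.546]
contact_force: [1.1, -0.4, -0.8]
opening: 0.0922
grip_force: 0.0
time: 7.75
tool_pos: [0.5739, -0.0664, 0.249]
tool_rot: [-3.141, -0.0, 1.545]
contact_force: [0.4, 1.0, -0.9]
opening: 0.0917
grip_force: 0.0
7.75 [ 0.57391106 -0.06643471  0.24902049] [-3.14119502e+00 -3.78999423e-04  1.54450593e+00] [-2.48024873e-01  4.29960389e-01  1.34894357e+00  2.88467304e-04
  1.36315995e+00 -2.21794088e-01]
```

View pics/w3.png

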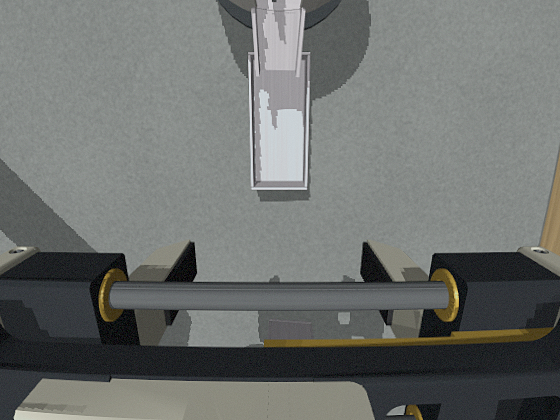

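The tray's near end is at (250–307,188), it stands square under the spout and the lip lies inside its walls. Next I go to a viewpoint beside the bar.

```bash
python3 -m jog '[[[1,0.03,0.007,0,0],[1,0.065,0.015,0,0],[1,0.1,0.023,0,0],[1,0.135,0.031,0,0],[1,0.17,0.04,0,0]]]'
python3 -m jog '[[[1,0.025,0.006,0,-0.12],[1,0.039,0.0085,0,-0.24],[1,0.039,0.0085,0,-0.36],[1,0.039,0.0085,0,-0.48],[1,0.039,0.0085,0,-0.6]]]'
python3 -m jog '[[[1,0,0,0,-0.12],[1,0,0,0,-0.24],[1,0,0,0,-0.31],[1,0,0,0,-0.31],[1,0,0,0,-0.31]]]'
python3 - <<'E'
from h import *
s=robot.observe();im=robot.read_camera("wrist")[:,:,::-1];print(s["time"],s["tool_pos"],s["tool_rot"],s["qpos"])
cv2.imwrite("pics/w4.png",im)
E
```

```text
time: 8.27
tool_pos: [0.6178, 0.1044, 0.2473]
tool_rot: [-3.137, 0.0, 1.545]
contact_force: [0.5, -1.2, 0.5]
opening: 0.092
grip_force: 0.0
time: 8.68
tool_pos: [0.6272, 0.1422, 0.2468]
tool_rot: [-3.137, -0.002, 2.153]
contact_force: [-0.5, 0.5, 0.3]
opening: 0.0916
grip_force: 0.0
time: 9.1
tool_pos: [0.6275, 0.1415, 0.2478]
tool_rot: [-3.139, -0.002, 2.453]
contact_force: [0.0, 0.3, 0.0]
opening: 0.0916
grip_force: 0.0
9.1 [0.62747821 0.14145822 0.24779485] [-3.13938108e+00 -2.34500482e-03  2.45292949e+00] [ 1.02620070e-01  5.60103711e-01  1.13681100e+00  1.14165144e-04
  1.44789932e+00 -7.79529860e-01]
```

View pics/w4.png

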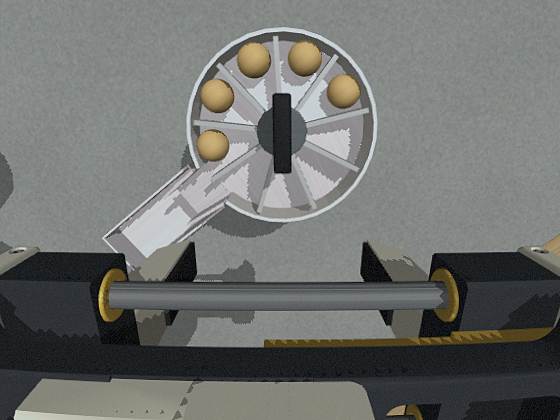

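The bar is upright in the image, with top corners near (273,94), (290,94), (291,172) and (275,172). All five stoppers are still in the drum, and the rim is centred near (282,125).

Run:
```python
from h import *
s=robot.observe();c=cam("wrist",s)
im=cv2.imread("pics/w4.png");m=(im.max(2)<40).astype(np.uint8);m[:85]=0;m[180:]=0;m[:,:262]=0;m[:,300:]=0
b=max(cv2.findContours(m,0,1)[0],key=cv2.contourArea);print(cv2.minAreaRect(b))
w=plane(c,[[273,94],[290,94],[291,172],[274,172]],.158)[:,:2]
v=w[0]+w[1]-w[2]-w[3];print(w,w.mean(0),np.linalg.norm(v)/2,np.arctan2(v[1],v[0]))
rim=plane(c,cv2.boxPoints(((282,125),(190,194),0)),.117)[:,:2];print("rim",rim.mean(0))
d=w.mean(0)-s["tool_pos"][:2];y=s["tool_rot"][2];print("tx",d@[np.cos(y),np.sin(y)],"ty",d@[np.sin(y),-np.cos(y)])
```

```text
((281.5, 133.0), (78.0, 17.0), 90.0)
[[0.55498553 0.19548693]
 [0.56284745 0.2050309 ]
 [0.60810185 0.169446  ]
 [0.59973805 0.1592854 ]] [0.58141822 0.1823123 ] 0.057564177286104475 2.468337862796073
rim [0.58198752 0.18231865]
tx 0.0616733572475301 ty 0.002238097836390142
```

```bash
python3 -m jog '[[[1,0.03,0.002,0,-0.01],[1,0.061,0.002,0.01,-0.01],[1,0.061,0.002,0.04,-0.01],[1,0.061,0.002,0.07,-0.01],[1,0.061,0.002,0.09,-0.01]]]' 40
python3 -m jog '[[[1,0,0,0.01,0],[1,0,0,0.019,0],[1,0,0,0.019,0],[0,0,0,0.019,0],[-0.4,0,0,0.019,0]]]'
python3 -m jog '[[[-0.8,0,0,0,0],[-1,0,0,0,0],[-1,0,0,0,0],[-1,0,0,0,0],[-1,0,0,0,0]]]'
python3 -m jog '[[[-1,0,0,0,0],[-1,0,0,0,0],[-1,0,0,0,0],[-1,0,0,0,0],[-1,0,0,0,0]]]'
```

```text
time: 9.57
tool_pos: [0.5805, 0.1818, 0.157]
tool_rot: [-3.139, -0.002, 2.464]
contact_force: [-0.5, -0.1, -0.3]
opening: 0.0918
grip_force: 0.0
time: 9.98
tool_pos: [0.5831, 0.1814, 0.1421]
tool_rot: [3.14, 0.002, 2.464]
contact_force: [-0.5, -0.5, -0.3]
opening: 0.0827
grip_force: 0.0
time: 10.4
tool_pos: [0.5823, 0.1813, 0.141]
tool_rot: [3.141, 0.0, 2.465]
contact_force: [0.4, 0.2, 0.2]
opening: 0.0497
grip_force: 0.0
time: 10.82
tool_pos: [0.5822, 0.1814, 0.1407]
tool_rot: [3.142, -0.0, 2.465]
contact_force: [0.3, -0.4, 0.0]
opening: 0.0166
grip_force: 0.0
```

```bash
python3 -m jog '[[[-1,0,0,0,0],[-1,0,0,0,0],[-1,0,0,0,0],[-1,0,0,0,0],[-1,0,0,0,0]]]'
python3 -m jog '[[[-1,0,0,0,-0.03],[-1,0,0,0,-0.07],[-1,0,0,0,-0.11],[-1,0,0,0,-0.15],[-1,0,0,0,-0.19]]]'
python3 -m jog '[[[-1,0,0,0,-0.04],[-1,0,0,0,-0.08],[-1,0,0,0,-0.12],[-1,0,0,0,-0.16],[-1,0,0,0,-0.2]]]'
python3 -m jog '[[[-1,0,0,0,-0.04],[-1,0,0,0,-0.08],[-1,0,0,0,-0.08],[-1,0,0,0,-0.08],[-1,0,0,0,-0.08]]]'
python3 -m jog '[[[-1,0,0,0,0],[-1,0,0,0,0],[-1,0,0,0,0],[-1,0,0,0,0],[-1,0,0,0,0]]]'
python3 - <<'E'
from h import *
t=robot.read_camera("top")[:,:,::-1];w=robot.read_camera("side")[:,:,::-1]
a=cv2.resize(t[140:260,140:330],None,fx=3,fy=3);b=cv2.resize(w[140:260,200:330],None,fx=3,fy=3)
cv2.imwrite("pics/c5.png",np.hstack([a,b])[:, :800] if 0 else cv2.resize(np.hstack([a,b]),(800,300)))
E
```

```text
time: 11.23
tool_pos: [0.5825, 0.1817, 0.1407]
tool_rot: [3.141, 0.0, 2.465]
contact_force: [2.4, 3.8, -2.8]
opening: 0.0137
grip_force: 40.0
time: 11.65
tool_pos: [0.5826, 0.1818, 0.1407]
tool_rot: [3.14, 0.0, 2.656]
contact_force: [3.2, 3.9, -2.1]
opening: 0.0134
grip_force: 40.0
time: 12.07
tool_pos: [0.5827, 0.182, 0.1407]
tool_rot: [3.14, 0.001, 2.856]
contact_force: [4.4, 5.1, -2.0]
opening: 0.0135
grip_force: 40.0
time: 12.48
tool_pos: [0.5827, 0.1821, 0.1407]
tool_rot: [3.14, 0.001, 2.935]
contact_force: [4.8, 5.5, -2.6]
opening: 0.0138
grip_force: 40.0
time: 12.9
tool_pos: [0.5826, 0.1821, 0.1407]
tool_rot: [3.14, 0.001, 2.935]
contact_force: [3.4, 5.8, -3.2]
opening: 0.0138
grip_force: 40.0
```

View pics/c5.png

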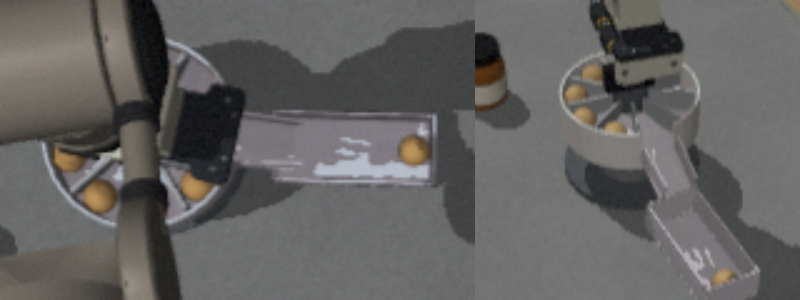

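Stopper 1 lies in the tray's far end, at crop (414,150), and the other four are still in the drum. I continue to about 1.29.

```bash
python3 -m jog '[[[-1,0,0,0,-0.03],[-1,0,0,0,-0.07],[-1,0,0,0,-0.11],[-1,0,0,0,-0.15],[-1,0,0,0,-0.19]]]'
python3 -m jog '[[[-1,0,0,0,-0.04],[-1,0,0,0,-0.08],[-1,0,0,0,-0.12],[-1,0,0,0,-0.16],[-1,0,0,0,-0.2]]]'
python3 -m jog '[[[-1,0,0,0,-0.04],[-1,0,0,0,-0.08],[-1,0,0,0,-0.12],[-1,0,0,0,-0.16],[-1,0,0,0,-0.2]]]'
python3 -m jog '[[[-1,0,0,0,-0.04],[-1,0,0,0,-0.08],[-1,0,0,0,-0.12],[-1,0,0,0,-0.16],[-1,0,0,0,-0.2]]]'
python3 -m jog '[[[-1,0,0,0,-0.03],[-1,0,0,0,-0.03],[-1,0,0,0,-0.03],[-1,0,0,0,-0.03],[-1,0,0,0,-0.03]]]'
python3 -m jog '[[[-1,0,0,0,0],[-1,0,0,0,0],[-1,0,0,0,0],[-1,0,0,0,0],[-1,0,0,0,0]]]'
python3 - <<'E'
from h import *
t=robot.read_camera("top")[:,:,::-1];w=robot.read_camera("side")[:,:,::-1]
a=cv2.resize(t[140:260,140:330],None,fx=3,fy=3);b=cv2.resize(w[140:260,200:330],None,fx=3,fy=3)
cv2.imwrite("pics/c6.png",cv2.resize(np.hstack([a,b]),(800,300)))
E
```

```text
time: 13.42
tool_pos: [0.5827, 0.1822, 0.1407]
tool_rot: [3.14, 0.001, 3.126]
contact_force: [4.5, 5.9, -3.5]
opening: 0.0139
grip_force: 40.0
time: 13.83
tool_pos: [0.5826, 0.1824, 0.1407]
tool_rot: [3.14, 0.002, -2.957]
contact_force: [4.0, 6.2, -3.6]
opening: 0.0134
grip_force: 40.0
time: 14.25
tool_pos: [0.5826, 0.1826, 0.1407]
tool_rot: [3.14, 0.002, -2.757]
contact_force: [4.8, 7.2, -3.5]
opening: 0.0136
grip_force: 40.0
time: 14.67
tool_pos: [0.5825, 0.1827, 0.1407]
tool_rot: [3.14, 0.002, -2.557]
contact_force: [3.9, 7.8, -1.6]
opening: 0.0139
grip_force: 40.0
time: 15.08
tool_pos: [0.5825, 0.1827, 0.1407]
tool_rot: [3.14, 0.002, -2.528]
contact_force: [3.7, 8.1, -2.7]
opening: 0.0137
grip_force: 40.0
time: 15.5
tool_pos: [0.5825, 0.1828, 0.1407]
tool_rot: [3.14, 0.002, -2.528]
contact_force: [3.1, 6.9, -4.0]
opening: 0.0137
grip_force: 40.0
```

View pics/c6.png

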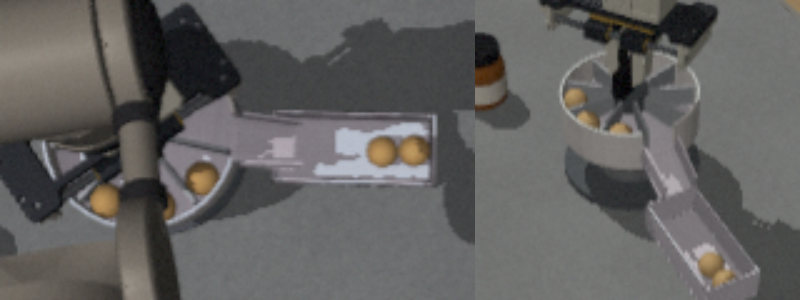

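Both stoppers are in the tray, at crop (382,150) and (414,150), and three remain in the drum. Now I release and rise.

```bash
python3 -m jog '[[[-0.6,0,0,0,0],[-0.3,0,0,0,0],[0,0,0,0,0],[0.3,0,0,0,0],[0.3,0,0,0,0]]]'
python3 -m jog '[[[0.3,0,0,-0.01,0],[0.3,0,0,-0.03,0],[0.3,0,0,-0.06,0],[0.3,0,0,-0.09,0],[0.3,0,0,-0.12,0]]]'
python3 -m jog '[[[0.3,0,0,0,0],[0.3,0,0,0,0],[0.3,0,0,0,0],[0.3,0,0,0,0],[0.3,0,0,0,0]]]'
python3 - <<'E'
from h import *
t=robot.read_camera("top")[:,:,::-1];w=robot.read_camera("side")[:,:,::-1]
a=cv2.resize(t[140:260,140:330],None,fx=3,fy=3);b=cv2.resize(w[140:260,200:330],None,fx=3,fy=3)
cv2.imwrite("pics/c7.png",cv2.resize(np.hstack([a,b]),(800,300)))
E
```

```text
time: 16.02
tool_pos: [0.5821, 0.181, 0.1408]
tool_rot: [-3.142, -0.0, -2.529]
contact_force: [0.3, 0.8, 0.5]
opening: 0.0407
grip_force: 0.0
time: 16.43
tool_pos: [0.5819, 0.1811, 0.2629]
tool_rot: [-3.141, 0.0, -2.529]
contact_force: [-0.2, -0.8, 0.7]
opening: 0.0595
grip_force: 0.0
time: 16.85
tool_pos: [0.5816, 0.1812, 0.2593]
tool_rot: [3.14, -0.002, -2.528]
contact_force: [-0.3, -0.1, -0.4]
opening: 0.0598
grip_force: 0.0
```

View pics/c7.png

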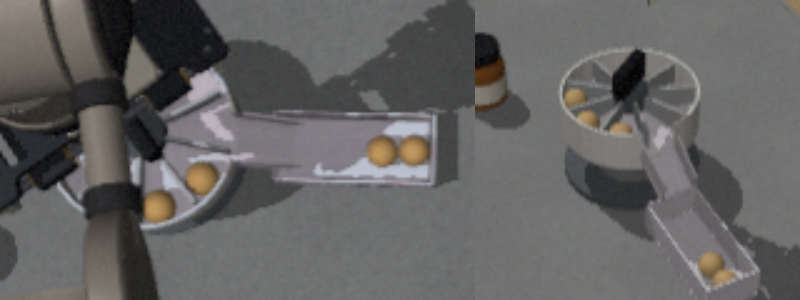

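The gripper is clear, two stoppers are in the tray, three are in the drum, and everything is at rest.

```bash
python3 -c "
from cell import robot
print(robot.hand_in())"
```

```text
the job is handed in; nothing more can be done
None
```

I handed the job in at about 17 s: the tray stands under the spout with exactly two stoppers in it, the other three are still in the drum, the arm is clear, and I saw no contact with the caddy or jar; hand-in returned no verdict.

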